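# Load and start the vial reader

### The job

Get the vial reader going using only closed fingertips: push its vial tray fully home, then press the raised half of the rocker on the switch box all the way down so that it tips over, and then press the long bar key on the keypad all the way down and let it come up again. Leave the round key alone, and do not grasp, lift or shove the switch box or the keypad. Do not disturb the bottle, the jar or the small vial, and finish with the hand clear.

Things in the scene. Friction and masses are not known exactly. Their poses are not given: they have to be found in the camera images.
- reader: White bench-top vial reader, fixed to the bench: 270 deep (x) by 240 wide (y). Its front face (towards the robot) has a slot for the tray. The deck over the slot is 92 mm high for the first 110 mm behind the front face; behind that a hood rises to 151 mm. Origin: on the bench, under the middle of the front face. Its x axis points into the machine, the way in which the tray is pushed home; z up.
- tray (a joint): Vial tray that slides level along the reader's x axis: 0 = fully home (end stop), grows as it stands out towards the robot, up to 0.10 m; starts 0.05 to 0.09 m out. It stays where it is left; pushing takes about 3 N plus about 0.8 N for each 0.1 m/s. A black plate full of small capped vials (all fixed to it, tops 68 mm above the bench) behind a white front panel.
- tray_front (a point): Middle of the upper edge of the tray's front panel, on its robot-facing face, 80 mm above the bench; it moves with the tray. The panel is a flat upright plate 140 wide, 12 thick, from 18 to 80 mm above the bench, free in front. Axes as the reader's: push along +x. When home, this face stands 22 mm in front of the reader's front face.
- switch_box: Loose grey switch box, 120 long (x), 68 wide (y), 45 high, 0.5 to 0.9 kg, with one broad white rocker on its top. Origin: centre of its underside; its x axis points from the low half of the rocker to the raised half (at the start), roughly away from the robot; z up. It stands left or right of the reader's tray, the keypad on the other side.
- rocker (a joint): The rocker, 62 long (x) and 34 wide, slightly V-shaped, on a level axle along the box's y axis through the box's middle, 57 mm above the box's underside. 0 = off (far half raised), 0.44 rad = fully tipped over (far half down, end stop); starts at 0 to 0.03. It stays where it is left. Tipping takes about 3.5 N at the marked point (which sinks about 9 mm).
- rocker_raised_half (a point): Point on the upper face of the rocker's raised (far) half, 20 mm from the axle, in the middle of its width, where to press down; about 68 mm above the bench when off, about 59 mm when fully tipped. Moves with the rocker. Axes: x along the rocker outwards to its raised end, y along the axle, z roughly up.
- keypad: Loose white keypad, 120 by 120, 36 high, 0.6 to 1.0 kg, with two grey sprung keys: a long bar key on the near side and a round key on the far side, 60 mm apart centre to centre. Origin: centre of its underside; x points from the bar key to the round key, y along the bar key, z up.
- bar_key (a joint): Travel of the long bar key: 0 = up, 0.006 m = all the way down (end stop). Its spring gives about 2 N at first touch and 6 N fully down, and lifts it again.
- bar_key_top (a point): Centre of the bar key's upper face, 52 mm above the bench when up; the face measures 24 (keypad x) by 66 mm (keypad y). Moves with the key.
- round_key (a joint): Travel of the round key, which must be left alone: 0 = up, 0.006 m = down; same spring as the bar key.
- round_key_top (a point): Centre of the round key's upper face, 52 mm above the bench; diameter 30 mm.
- bottle: Loose amber bottle with a white cap, 70 diameter, 150 high, beyond one of the boxes. Origin: centre of its underside.
- jar: Loose clear jar with a black cap, 68 diameter, 80 high, beyond the other box. Origin: centre of its underside.
- vial: Small loose glass vial with a black cap, 27 diameter, 60 high, standing on the bench between the tray and one of the boxes. Origin: centre of its underside.
Mind the look-alikes: they are no part of the job. There is more than one size of the jar; the one meant has the size given above. Leave any red look-alike of the switch_box alone.

How it is judged:
By the outcome, as a careful person would: the job done as asked, in the order asked, and still so for the second after the job is handed in, with the robot touching nothing.
It also fails if it takes over 53 s, if anything falls off the work surface, if the arm or the gripper's body presses on something with over 40 N, if the wrist force passes 120 N, or if a joint passes its speed limit or range.

### The arm

A 6-joint arm with a two-finger parallel gripper is mounted at the origin on the work surface. World frame = base frame: x ahead of the robot, y to its left, z up, the work surface at z = 0. Lengths are in m, angles in rad, forces in N, time in s.
With the tool pointing down it reaches from about 0.35 to 0.975 m from the base axis. Payload 4.9 kg.
Tool frame: the origin (TCP) lies at the very end of the fingers, on their centre line; the grasp point (between the pads) lies 19 mm behind it (ctrl.tcp_to_grasp is the z of the grasp point in the tool frame, in m); z points along the fingers, y is the line along which they close (so a half turn about z gives the same grasp; the last joint's range is limited). The gripper opens to 85 mm and grips with 20 to 120 N. Pads are 22 mm wide; open, the fingers measure 114 mm over their backs; the gripper's body (76 mm by 85 mm) begins 54 mm behind the grasp point. The pads swing forward as they close: fully open they stand 13 mm farther back than shut.
Start: joints at [-1.415, 0.053, 1.613, -0, 1.476, -0.119], TCP at [0.17, -0.602, 0.231] pointing down, gripper open.
Joint ranges: [-3.01, 3.01], [-1.01, 2.22], [0.06, 2.58], [-1.02, 4.17], [0.09, 2.62], [-3.14, 3.14]. Speed limits (rad/s): [2.57, 2.57, 3.14, 3.14, 3.14, 3.14].

### API

Orientations are given as a rotation vector (axis times angle).
In Python, from station import ctrl, eyes, job, nets gives the robot as it stands. The module is installed in compiled form; this text tells all that it offers.
- The arm moves only by the tool jog_arm, never from a script. Its argument "commands" is one flat list of numbers, 7 for each row, row after row: the shift along the tool's x, y, z each as a share of 0.06 m, from -1 to 1, then the turn, a rotation vector about the tool's x, y, z each as a share of 0.1 rad, from -1 to 1, then the finger opening in mm, from 0 to 85.4. In form: [x, y, z, ax, ay, az, grip, x, y, z, ax, ay, az, grip, ...]. A call has 1 to 20 rows; each row shifts and turns the commanded pose from where the row before left it, along the tool's axes as they then stand; what a row does not reach is not made up. A row lasts 1/8 s, in which the tool goes at most 62.5 mm and 10.7 degrees, less where a joint would pass 70% of its speed; a pose out of reach is approached as far as the arm can. A call with a number of a shift or a turn outside -1 to 1 is refused whole. A call with a gripper value outside its range is refused whole. The fingers move at their own pace and stop on an object; "newtons" is the grip in N (left out, the last holds). Time passes only in rows, so rows that do not move let the fingers close. It gives the time, the measured TCP pose, the force, the opening and the grip force at its end, in the units of the state.
- ctrl.get_obs(): the state, without advancing time (a new reading comes with each control period).
- eyes.get_image(name): name is "side" or "top" or "wrist"; returns a dict with "image" (420x560x3 uint8, red, green, blue), "z_map" (420x560 float32, m along the optical axis (not along the pixel's ray), 0 where there is no reading), "K" (3x3 intrinsics, pixels), "cam_to_world" (4x4, takes a point from camera to world coordinates). Camera axes: x right, y up, looking along -z (the intrinsics and any distortion apply to the point x, -y, -z); pixel columns grow to the right and rows downward; lengths in m; the calibration is good to about 2 mm. A picture is of the moment at which its call begins.
- job.finish_job(): hands the job in; it is judged then, once.
Trained networks look in the newest picture that a camera, given by its name, has taken for a name from the list of things; names that differ only in an ending like _2 or _b are one class to them, and where a whole thing is asked for, a point or a joint stands for the part that bears it (a point fixed in the world has none). Each returns a list of dicts, best first, with "p" (0 to 1); they miss things now and then, are a little off and sometimes report something else, mostly with a low value. They report only what shows in the picture. A call takes as long as a camera call. They do not tell look-alikes from the thing itself.
- nets.silhouettes(camera, name): "mask" (420x560 bool, what is visible of it) and "bbox" ([left, top, right, bottom] in pixels, round what is visible of it).
The state is a dict: "t": time; "q": joint angles; "dq": joint speeds; "effort": joint torques, N m; "tool_pos": TCP position; "tool_rot": TCP orientation; "contact_force": force on the tool from outside, world axes, zero at the start; "wrist_torque": the same for the moment, N m; "opening": finger opening in m; "grip_force": force on a finger pad.
Only numpy, scipy, OpenCV 4.12 (cv2) and the standard library are available. Lean on these libraries where they do the work, as an engineer would, in place of code of your own. Each camera call takes 0.05 s, during which the arm holds its last target. There are 200 camera calls.

## Working session

There is one attempt and no reset: what is moved stays moved. The work goes in short steps, Python scripts to look and compute and a tool call to move; the robot and the scene stay as the last step left them, time stands still between calls to the robot, and variables do not carry over. Pictures are saved under pics/ and viewed, at most 10 in all, crops included, and the job is handed in when it is done.

Besides the shell and the picture viewer there is one more tool, called in YAML: its name, and indented under it one key for each argument. jog_arm: Moves the arm, as the interface text tells. Shift numbers are shares of 0.06 m and turn numbers shares of 0.1 rad, none past 1 either way. Its arguments: {"type":"object","properties":{"commands":{"type":"array","items":{"type":"number"}},"newtons":{"type":"number"}},"required":["commands"]}

```bash
mkdir -p pics
cat > h.py <<'E'
import numpy as np, cv2
from station import ctrl, eyes, job, nets
def cloud(d):
    K=d["K"];z=d["z_map"];v,u=np.mgrid[0:420,0:560]
    p=np.stack([(u-K[0,2])/K[0,0]*z,-(v-K[1,2])/K[1,1]*z,-z],-1)
    T=d["cam_to_world"]; w=p@T[:3,:3].T+T[:3,3]; w[z<=0]=np.nan
    return w
E
python3 - <<'E'
from h import *
o=ctrl.get_obs();print(o["t"],o["tool_pos"],o["tool_rot"],o["opening"])
ims=[]
for c in("top","side"):
    d=eyes.get_image(c);w=cloud(d);np.savez("pics/"+c,w=w,im=d["image"])
    cv2.imwrite(f"pics/{c}.png",d["image"][:,:,::-1])
    for n in("reader","tray","switch_box","rocker","keypad","bar_key","round_key","bottle","jar","vial"):
        for r in nets.silhouettes(c,n)[:3]:
            if r["p"]<.3: continue
            m=r["mask"];q=w[m];q=q[~np.isnan(q[:,0])]
            zt=np.percentile(q[:,2],95) if len(q) else 0
            t=q[q[:,2]>zt-.006]
            print(c,n,round(r["p"],2),r["bbox"],m.sum(),"ztop",zt.round(3),"topc",t.mean(0).round(3) if len(t) else 0)
E
```

```text
0.0 [ 0.1694992  -0.60091178  0.23006136] [-3.10989902e+00 -4.29994188e-01  4.15879289e-05] 0.0854073045362489
top reader 0.85 [218.7, 85.6, 320.2, 224.0] 11189 ztop 0.154 topc [0.796 0.055 0.151]
top reader 0.54 [187.2, 226.5, 197.8, 239.4] 97 ztop 0.055 topc [0.509 0.267 0.052]
top tray 0.64 [256.8, 192.9, 306.1, 227.0] 1267 ztop 0.08 topc [0.538 0.027 0.079]
top tray 0.46 [218.9, 83.9, 317.7, 224.2] 10912 ztop 0.154 topc [0.795 0.055 0.151]
top switch_box 0.79 [325.9, 222.7, 375.8, 260.9] 1120 ztop 0.067 topc [ 0.468 -0.163  0.065]
top switch_box 0.79 [441.9, 210.1, 470.5, 254.3] 1276 ztop 0.066 topc [ 0.518 -0.462  0.065]
top switch_box 0.65 [387.1, 229.6, 418.3, 274.0] 1249 ztop 0.066 topc [ 0.464 -0.313  0.064]
top rocker 0.8 [396.1, 240.4, 411.0, 262.7] 291 ztop 0.07 topc [ 0.477 -0.313  0.068]
top rocker 0.74 [454.5, 218.4, 468.9, 240.9] 333 ztop 0.07 topc [ 0.528 -0.461  0.068]
top rocker 0.66 [339.5, 233.1, 366.5, 256.1] 304 ztop 0.07 topc [ 0.464 -0.155  0.067]
top keypad 0.8 [162.7, 213.0, 218.1, 269.2] 1939 ztop 0.052 topc [0.47  0.28  0.051]
top bar_key 0.58 [175.5, 241
[... 1190 characters left out ...]
5   0.069]
side keypad 0.88 [182.4, 269.6, 250.1, 333.6] 2911 ztop 0.053 topc [0.465 0.284 0.052]
side round_key 0.72 [201.1, 291.3, 235.0, 311.8] 359 ztop 0.055 topc [0.45  0.29  0.052]
side round_key 0.64 [200.1, 274.8, 219.8, 289.8] 146 ztop 0.055 topc [0.506 0.268 0.053]
side bottle 0.6 [319.2, 101.8, 346.3, 152.2] 992 ztop 0.149 topc [ 0.703 -0.355  0.15 ]
side jar 0.92 [121.4, 238.9, 154.2, 283.8] 1135 ztop 0.082 topc [0.659 0.344 0.081]
side jar 0.68 [63.2, 268.0, 119.4, 334.9] 2737 ztop 0.115 topc [0.627 0.481 0.113]
side jar 0.63 [380.3, 162.8, 401.7, 181.4] 233 ztop 0.069 topc [ 0.467 -0.312  0.067]
side vial 0.77 [255.1, 262.0, 270.8, 285.9] 226 ztop 0.062 topc [0.449 0.159 0.06 ]
```

View pics/top.png

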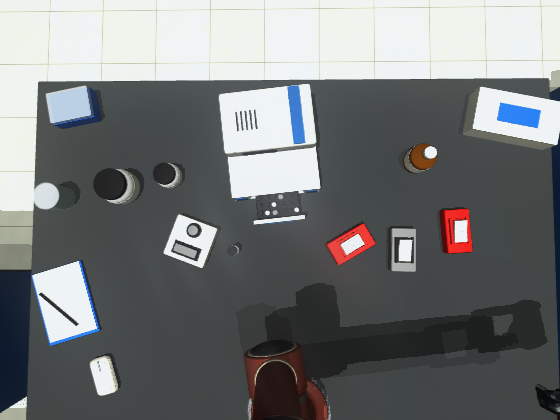

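View pics/side.png

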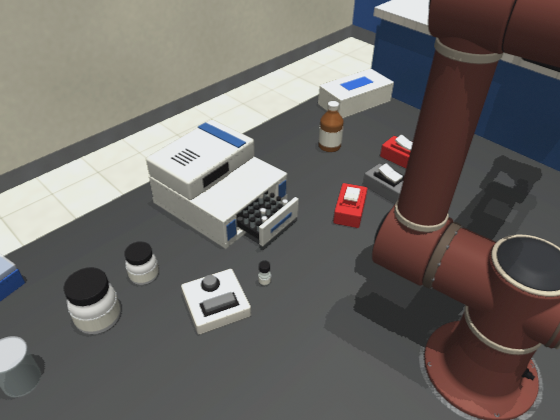

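The top view shows the grey switch box at pixel (403,250), between two red look-alikes, the keypad at (190,240) with the bar key at (185,250), the tray panel at (280,219) and the vial at (235,249). Next I'll measure these precisely.

Run:
```python
from h import *
def rect(q,n):
    r=cv2.minAreaRect(q[:,:2].astype(np.float32)*1000);print(n,len(q),np.round(r[0],1),np.round(r[1],1),round(r[2],1),"meanz",q[:,2].mean().round(4),"mean",q.mean(0).round(4))
for c in("top","side"):
    w=np.load(f"pics/{c}.npz")["w"].reshape(-1,3);w=w[~np.isnan(w[:,0])]
    def box(a,b,e,f,g,h): return w[(w[:,0]>a)&(w[:,0]<b)&(w[:,1]>e)&(w[:,1]<f)&(w[:,2]>g)&(w[:,2]<h)]
    print(c)
    q=box(.5,.575,-.08,.13,.074,.088);rect(q,"panel")
    q=box(.55,.9,-.1,.2,.086,.098);rect(q,"deck")
    rect(box(.38,.55,-.38,-.25,.03,.09),"swbox")
    q=box(.38,.55,-.38,-.25,.05,.09);rect(q,"rocker")
    rect(box(.38,.55,-.38,-.25,.064,.09),"rk high")
    rect(box(.38,.57,.2,.36,.025,.065),"keypad")
    q=box(.38,.57,.2,.36,.045,.065);d=(q[:,:2]-[.482,.277])@np.array([.93,-.36])
    rect(q[d<0],"bar");rect(q[d>0],"round")
    rect(box(.43,.47,.14,.18,.045,.075),"vial")
```

```text
top
panel 228 [548.7  28.9] [ 32.9 138.7] 6.4 meanz 0.0792 mean [0.5383 0.0273 0.0792]
deck 3656 [664.1  41.4] [113.4 240.2] 6.5 meanz 0.0916 mean [0.663  0.0409 0.0916]
swbox 1128 [ 456.9 -313. ] [ 69.  118.5] 89.8 meanz 0.0497 mean [ 0.4575 -0.3102  0.0497]
rocker 426 [ 452.2 -311.2] [ 53.8 105.4] 89.6 meanz 0.0596 mean [ 0.4573 -0.312   0.0596]
rk high 92 [ 470.1 -313.1] [32.3 32.6] 0.2 meanz 0.0676 mean [ 0.476  -0.3133  0.0676]
keypad 1824 [479.1 277.3] [120.4 120.4] 70.1 meanz 0.0383 mean [0.4791 0.2755 0.0383]
bar 210 [452.9 287.1] [66.9 24.1] 70.5 meanz 0.0512 mean [0.453  0.2867 0.0512]
round 93 [508.6 265.8] [27.7 27.5] 0.6 meanz 0.0512 mean [0.509  0.2656 0.0512]
vial 74 [453.3 156.4] [23.4 25. ] 43.4 meanz 0.0588 mean [0.4534 0.1558 0.0588]
side
panel 248 [534.8  28.9] [ 15.4 137.9] 7.9 meanz 0.0794 mean [0.5338 0.0314 0.0794]
deck 3103 [738.6  50.1] [272.  243.7] 6.4 meanz 0.0925 mean [0.6648 0.0559 0.0925]
swbox 767 [ 454.6 -310.4] [ 73.4 120.7] 87.4 meanz 0.0501 mean [ 0.4553 -0.2978  0.0501]
rocker 331 [ 459.7 -306.2] [86.1 64.9] 15.5 meanz 0.0601 mean [ 0.4531 -0.3062  0.0601]
rk high 88 [ 461.6 -314. ] [44.1 39.4] 4.4 meanz 0.0674 mean [ 0.4695 -0.3122  0.0674]
keypad 2631 [475.8 278.5] [120.7 123.7] 69.7 meanz 0.0393 mean [0.4694 0.2841 0.0393]
bar 338 [450.6 288.5] [65.3 26.6] 68.2 meanz 0.0519 mean [0.4491 0.29   0.0519]
round 137 [505.5 267.5] [28. 27.] 47.4 meanz 0.0517 mean [0.5046 0.2685 0.0517]
vial 130 [450.6 157.8] [25.  27.4] 81.2 meanz 0.0579 mean [0.4485 0.1596 0.0579]
```

jog_arm:
  commands: [0,0,0,0,0,0.81,0,0,0,0,0,0,0.81,0,0.35,-0.54,0,0,0,0,0,0.35,-0.54,0,0,0,0,0,0.35,-0.54,0,0,0,0,0,0.35,-0.54,0,0,0,0,0,0.35,-0.54,0,0,0,0,0,0.35,-0.54,0,0,0,0,0,0.35,-0.54,0,0,0,0,0,0.35,-0.54,0,0,0,0,0,0.35,-0.54,0,0,0,0,0,0.35,-0.54,0,0,0,0,0,0.35,-0.54,0,0,0,0,0,0.35,-0.54,0,0,0,0,0,0.35,-0.54,0,0,0,0,0,0.35,-0.54,0,0,0,0,0,0.35,-0.54,0,0,0,0,0,0.35,-0.54,0,0,0,0,0,0.35,-0.54,0,0,0,0,0,0.35,-0.54,0,0,0,0,0]

```text
t: 3.6
tool_pos: [0.48, 0.0218, 0.2316]
tool_rot: [3.136, 0.177, 0.001]
contact_force: [-0.2, 0.5, 0.1]
opening: 0.0001
grip_force: 0.0
```

jog_arm:
  commands: [0,0,0.5,0,0,0,0,0,0,0.5,0,0,0,0,0,0,0.5,0,0,0,0,0,0,0.5,0,0,0,0,0,0,0.5,0,0,0,0,0,0,0.4,0,0,0,0,0,0,0.2,0,0,0,0,0,0,0,0,0,0,0,0.3,0,0,0,0,0,0,0.2,0,0,0,0,0,0,0.2,0,0,0,0,0,0,0.15,0,0,0,0,0,0,0.15,0,0,0,0,0,0,0.15,0,0,0,0,0,0]

```text
t: 5.35
tool_pos: [0.5484, 0.0283, 0.0452]
tool_rot: [3.137, 0.177, -0.001]
contact_force: [-3.3, -0.9, 2.5]
opening: -0.0002
grip_force: 1.8
```

jog_arm:
  commands: [0.1,0,0,0,0,0,0,0.1,0,0,0,0,0,0,0.1,0,0,0,0,0,0,0.05,0,0,0,0,0,0,0,0,0,0,0,0,0]

```text
t: 5.98
tool_pos: [0.5695, 0.0308, 0.0453]
tool_rot: [-3.136, -0.177, -0.002]
contact_force: [-0.4, -0.8, -0.6]
opening: 0.0
grip_force: 0.1
```

jog_arm:
  commands: [0.05,0,0,0,0,0,0,0.05,0,0,0,0,0,0]

```text
t: 6.22
tool_pos: [0.574, 0.0313, 0.0451]
tool_rot: [3.137, 0.177, -0.005]
contact_force: [-12.2, -2.6, 9.0]
opening: 0.0002
grip_force: 6.3
```

jog_arm:
  commands: [0.04,0,0,0,0,0,0,0,0,0,0,0,0,0]

```text
t: 6.48
tool_pos: [0.5739, 0.0313, 0.0452]
tool_rot: [3.136, 0.178, -0.016]
contact_force: [-16.8, -3.3, 11.2]
opening: 0.0002
grip_force: 8.7
```

jog_arm:
  commands: [-0.2,0,0,0,0,0,0,-0.4,0,0,0,0,0,0,-0.4,0,-0.2,0,0,0,0,0,0,-0.5,0,0,0,0,0,0,-0.5,0,0,0.6,0,0,0,-0.3,0,0,0.53,0,0,0.5,0,0,0,0,0,0,0.5,0,0,0,0,0,0,0.5,0,0,0,0,0,0,0.5,0,0,0,0,0,0,0.5,0,0,0,0,0,0,0.5,0,0,0,0,0,0,0.5,0,0,0,0,0,0,0.5,0,0,0,0,0,0,0.5,0,0,0,0,0,0,0.5,0,0,0,0,0,0,0,0,0,0,0,0]

```text
t: 8.6
tool_pos: [0.518, -0.2769, 0.1356]
tool_rot: [3.141, -0.004, 0.003]
contact_force: [0.6, 0.3, 0.6]
opening: -0.0001
grip_force: 0.0
```

Run:
```python
from h import *
o=ctrl.get_obs();print(o["tool_pos"],o["tool_rot"])
d=eyes.get_image("wrist");w=cloud(d).reshape(-1,3)
cv2.imwrite("pics/w1.png",d["image"][:,:,::-1])
def box(a,b,e,f,g,h): return w[(w[:,0]>a)&(w[:,0]<b)&(w[:,1]>e)&(w[:,1]<f)&(w[:,2]>g)&(w[:,2]<h)]
for n,q in(("box",box(.38,.56,-.37,-.26,.04,.09)),("rk",box(.38,.56,-.37,-.26,.05,.09)),("hi",box(.38,.56,-.37,-.26,.064,.09)),("panel",box(.5,.61,-.08,.13,.074,.086))):
    if len(q)>20:
        r=cv2.minAreaRect(q[:,:2].astype(np.float32)*1000);print(n,len(q),np.round(r[0],1),np.round(r[1],1),round(r[2],1),q.mean(0).round(4))
d=eyes.get_image("top");w=cloud(d).reshape(-1,3)
q=box(.5,.62,-.08,.13,.074,.086);print(q.mean(0),q[:,0].min())
```

```text
[ 0.51796537 -0.27688406  0.1356046 ] [ 3.14065754e+00 -4.12496730e-03  2.96361340e-03]
box 7184 [ 456.4 -313.9] [ 68.1 119.2] 89.2 [ 0.4909 -0.3168  0.0511]
rk 2083 [ 472.5 -313.9] [50.2 37.2] 89.0 [ 0.4757 -0.3189  0.0645]
hi 1435 [ 472.6 -314.9] [31.2 26.4] 89.5 [ 0.4762 -0.316   0.0679]
[0.59346763 0.03168177 0.07949663] 0.5792294395585378
```

View pics/w1.png

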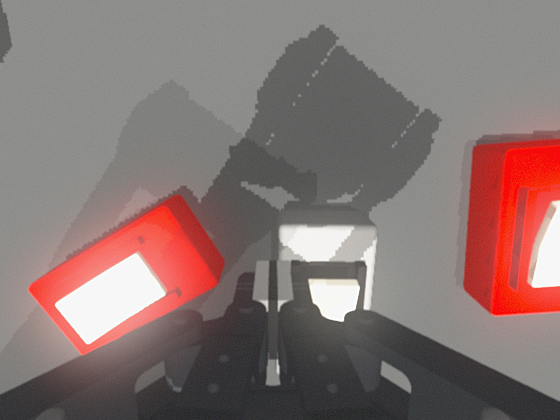

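The wrist view shows the grey box under the fingers, with its raised half next to the fingertips (pixels around 335,290) and the red look-alikes clear on either side. The tray measures home. Next I press the rocker.

jog_arm:
  commands: [-0.33,0.31,0,0,0,0,0,-0.32,0.3,0,0,0,0,0,0,0,0.4,0,0,0,0,0,0,0.4,0,0,0,0,0,0,0.2,0,0,0,0,0,0,0,0,0,0,0]

```text
t: 9.45
tool_pos: [0.4783, -0.3106, 0.0744]
tool_rot: [-3.14, -0.001, 0.002]
contact_force: [-0.1, -0.3, 0.2]
opening: 0.0
grip_force: 0.0
```

jog_arm:
  commands: [0,0,0.08,0,0,0,0,0,0,0.08,0,0,0,0]

```text
t: 9.7
tool_pos: [0.4805, -0.3124, 0.0675]
tool_rot: [3.14, -0.0, 0.007]
contact_force: [2.8, 1.0, 4.6]
opening: -0.0001
grip_force: 2.0
```

jog_arm:
  commands: [0,0,0.05,0,0,0,0,0,0,0.05,0,0,0,0]

```text
t: 9.95
tool_pos: [0.4796, -0.3125, 0.0606]
tool_rot: [3.14, -0.0, 0.004]
contact_force: [4.0, -1.6, 5.7]
opening: 0.0001
grip_force: 2.9
```

jog_arm:
  commands: [0,0,0.04,0,0,0,0,0,0,0.03,0,0,0,0]

```text
t: 10.2
tool_pos: [0.48, -0.3127, 0.0587]
tool_rot: [3.14, -0.0, 0.003]
contact_force: [-1.3, 5.7, 22.2]
opening: 0.0002
grip_force: 10.9
```

jog_arm:
  commands: [0,0,0.03,0,0,0,0,0,0,0,0,0,0,0]

```text
t: 10.45
tool_pos: [0.4801, -0.3127, 0.0586]
tool_rot: [3.141, -0.0, 0.002]
contact_force: [-4.5, 6.6, 25.5]
opening: -0.0001
grip_force: 12.2
```

jog_arm:
  commands: [0,0,-0.2,0,0,0,0,0,0,-0.5,0,0,0,0,0,0,-0.6,0,0,0,0,0,0,-0.6,0,0,0,0,0,0,-0.4,0,0,0,0,0,-0.5,0,0,0,0,0,0,-0.6,0,0,0,0,0,0,-0.6,0,0,0,0,0,0,-0.6,0,0,0,0,0,0,-0.6,0,0,0,0,0,0,-0.6,0,0,0,0,0,0,-0.6,0,0,0,0,0,0,-0.6,0,0,0,0,0,0,-0.6,0,0,0,0,0,0,-0.6,0,0,0,0,0,0,0,0,0,0,0,0]

```text
t: 12.45
tool_pos: [0.4773, 0.0436, 0.1902]
tool_rot: [3.141, 0.005, -0.005]
contact_force: [0.2, 0.3, 0.1]
opening: 0.0002
grip_force: 0.0
```

Run:
```python
from h import *
d=eyes.get_image("top");w=cloud(d).reshape(-1,3)
def box(a,b,e,f,g,h): return w[(w[:,0]>a)&(w[:,0]<b)&(w[:,1]>e)&(w[:,1]<f)&(w[:,2]>g)&(w[:,2]<h)]
q=box(.38,.56,-.37,-.26,.05,.09)
for lo,hi in((.42,.45),(.465,.49)): print(q[(q[:,0]>lo)&(q[:,0]<hi)].mean(0))
b=box(.38,.56,-.37,-.26,.03,.09);print(cv2.minAreaRect(b[:,:2].astype(np.float32)*1000))
b=box(.5,.62,-.08,.13,.074,.086);print("panel",b.mean(0) if len(b) else 0)
```

```text
[ 0.43795207 -0.31121884  0.06244469]
[ 0.4771528  -0.31282548  0.05636219]
((457.0859680175781, -312.67742919921875), (68.21586608886719, 118.66876983642578), 89.4228744506836)
panel [0.59357102 0.03189359 0.07909793]
```

jog_arm:
  commands: [-0.06,-0.58,0,0,0,0,0,-0.06,-0.58,0,0,0,0,0,-0.06,-0.58,0,0,0,0,0,-0.06,-0.58,0,0,0,0,0,-0.06,-0.58,0,0,0,0,0,-0.06,-0.58,0,0,0,0,0,-0.06,-0.58,0,0,0,0,0,0,0,0.4,0,0,0.9,0,0,0,0.4,0,0,0.9,0,0,0,0.4,0,0,0.9,0,0,0,0.4,0,0,0.9,0,0,0,0.3,0,0,0,0,0,0,0,0,0,0,0]

```text
t: 14.12
tool_pos: [0.4525, 0.2845, 0.0756]
tool_rot: [3.088, -0.562, -0.005]
contact_force: [-0.0, -0.2, 0.4]
opening: 0.0002
grip_force: 0.0
```

Run:
```python
from h import *
print(ctrl.get_obs()["tool_rot"])
for c in("top","wrist"):
    d=eyes.get_image(c);w=cloud(d).reshape(-1,3)
    if c=="wrist":cv2.imwrite("pics/w2.png",d["image"][:,:,::-1])
    m=(w[:,0]>.4)&(w[:,0]<.57)&(w[:,1]>.2)&(w[:,1]<.36)
    for n,lo,hi in(("pad",.03,.06),("keys",.048,.057)):
        q=w[m&(w[:,2]>lo)&(w[:,2]<hi)]
        if len(q)>20: print(c,n,cv2.minAreaRect(q[:,:2].astype(np.float32)*1000))
```

```text
[ 3.08813938 -0.56185134 -0.00534232]
top pad ((479.1029968261719, 277.3422546386719), (120.3322982788086, 119.72957611083984), 69.9085922241211)
top keys ((484.69403076171875, 270.7340393066406), (35.198299407958984, 76.73974609375), 86.47564697265625)
wrist pad ((478.3701171875, 277.99517822265625), (120.70718383789062, 119.52214050292969), 69.70042419433594)
wrist keys ((481.23553466796875, 276.4755859375), (66.18212127685547, 86.14356231689453), 68.84627532958984)
```

View pics/w2.png

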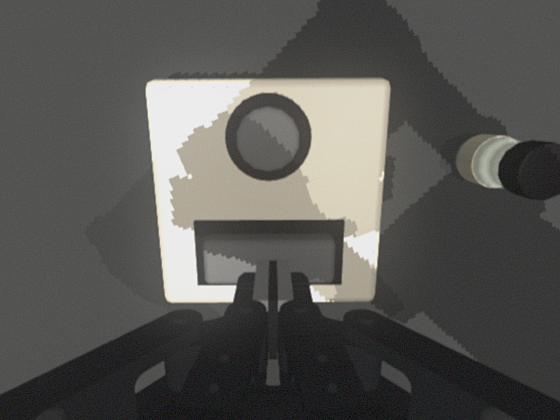

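The wrist view shows the fingers centred over the bar key (pixels 195–343, 235–285), well clear of the round key at (268,136). Pressing down now.

jog_arm:
  commands: [-0.02,-0.05,0.15,0,0,0,0,0,0,0.15,0,0,0,0,0,0,0,0,0,0,0]

```text
t: 14.6
tool_pos: [0.4527, 0.2888, 0.0586]
tool_rot: [3.09, -0.562, -0.003]
contact_force: [0.2, -0.4, 0.0]
opening: 0.0002
grip_force: 0.0
```

jog_arm:
  commands: [0,0,0.07,0,0,0,0,0,0,0.07,0,0,0,0]

```text
t: 14.85
tool_pos: [0.4537, 0.2892, 0.0513]
tool_rot: [-3.091, 0.563, -0.001]
contact_force: [-0.8, 0.3, 2.0]
opening: 0.0002
grip_force: 1.1
```

jog_arm:
  commands: [0,0,0.03,0,0,0,0,0,0,0.03,0,0,0,0]

```text
t: 15.1
tool_pos: [0.4537, 0.2892, 0.0482]
tool_rot: [-3.091, 0.563, -0.0]
contact_force: [-1.2, -1.0, 3.2]
opening: -0.0
grip_force: 2.2
```

jog_arm:
  commands: [0,0,0.03,0,0,0,0,0,0,0.03,0,0,0,0]

```text
t: 15.35
tool_pos: [0.4538, 0.2893, 0.0458]
tool_rot: [3.091, -0.563, -0.001]
contact_force: [-7.8, -2.8, 18.4]
opening: 0.0001
grip_force: 9.5
```

jog_arm:
  commands: [0,0,0.03,0,0,0,0,0,0,0,0,0,0,0]

```text
t: 15.6
tool_pos: [0.4539, 0.2893, 0.0458]
tool_rot: [3.09, -0.562, -0.001]
contact_force: [-11.6, -5.0, 22.1]
opening: -0.0003
grip_force: 11.4
```

Stopped hard at 22 N and z = 45.8 mm, so the key is fully down. Lifting clear.

jog_arm:
  commands: [0,0,-0.15,0,0,0,0,0,0,-0.3,0,0,0,0,0,0,-0.5,0,0,0,0,0,0,-0.6,0,0,0,0,0,0,-0.6,0,0,0,0,0,0,-0.5,0,0,0,0,-0.4,0,0,0,0,0,0,-0.4,0,0,0,0,0,0,0,0,0,0,0,0,0,0,0,0,0,0,0,0,0,0,0,0,0,0,0]

```text
t: 16.98
tool_pos: [0.4085, 0.3058, 0.2007]
tool_rot: [3.09, -0.563, -0.001]
contact_force: [-0.2, 0.3, -0.9]
opening: -0.0002
grip_force: 0.0
```

Run:
```python
from h import *
print(ctrl.get_obs()["contact_force"])
d=eyes.get_image("side");w=cloud(d).reshape(-1,3);cv2.imwrite("pics/end.png",d["image"][:,:,::-1])
d=eyes.get_image("top");w=cloud(d).reshape(-1,3)
def box(a,b,e,f,g,h): return w[(w[:,0]>a)&(w[:,0]<b)&(w[:,1]>e)&(w[:,1]<f)&(w[:,2]>g)&(w[:,2]<h)]
for n,q in(("bar",box(.44,.465,.27,.305,.04,.07)),("rkfar",box(.465,.49,-.33,-.3,.05,.09)),("panel",box(.5,.62,-.08,.13,.074,.086)),("vial",box(.43,.47,.14,.18,.045,.075))): print(n,len(q),q.mean(0).round(4) if len(q) else 0)
b=box(.38,.57,.2,.36,.025,.065);print(cv2.minAreaRect(b[:,:2].astype(np.float32)*1000))
```

```text
[-0.19937175  0.25627312 -0.93640357]
bar 108 [0.4534 0.2875 0.0503]
rkfar 90 [ 0.4769 -0.3147  0.0583]
panel 243 [0.5933 0.0332 0.0794]
vial 74 [0.4534 0.1558 0.0588]
((478.9857177734375, 277.86761474609375), (121.58296966552734, 120.82633972167969), 69.58865356445312)
```

View pics/end.png

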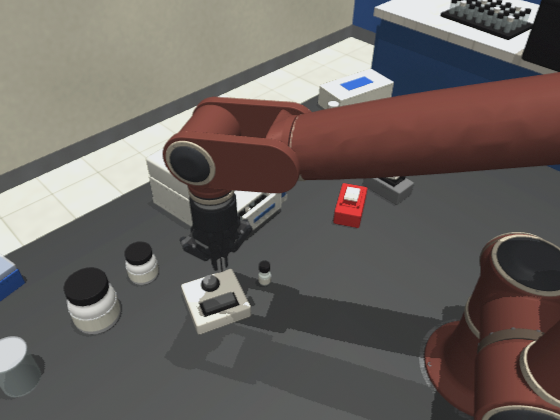

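The side view shows the hand clear above the keypad (215,250). The tray is home, the bar key is up again, and the vial (264,272) and jar (140,262) haven't moved.

```bash
python3 -c "
from station import job;print(job.finish_job())"
```

```text
the job is handed in; nothing more can be done
None
```

I pushed the tray home, tipped the rocker, then pressed the bar key to its stop and let it come back up. I handed the job in at about 17 s with the hand clear; no verdict came back.

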